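# Tip the tall eyeglass carton into the packing lane and press its seal

## Task

Push the tall white carton over so that it falls flat into the packing lane with its top end towards the end stop, then slide it along the lane until its top end lies flush on the stop's black buffer, and press it there with about 10 N for a second so that the seal takes (never more than 20 N, the card is thin). Then let go and leave it lying there at the stop; do not lift the carton and do not disturb the other things on the bench.

Things in the scene. Friction and masses are not known exactly. Their poses are not given: they have to be found in the camera images.
- board: Fixed bare plywood board, 12 mm thick, 540 mm along its y, -110 to +180 mm along its x; origin on the bench, mid-lane. The lane runs along +y, centred on x = 0, between rails 30 mm high and 12 mm thick. Clear width 164 mm for y -100 to +92 mm, tapering to 119 mm at y +144, then 120 mm to y +260. No rails at y below -100, where the carton stands. Small things lie on the ledge, x above 100 mm.
- stop: Fixed steel end stop across the narrow end of the lane, 112 mm wide, 66 mm high, on the board, square to the lane. Origin at the middle of the lower edge of its bracket's front face (it looks along -y; axes as the board's). From it a stiffly clamped black buffer plate, 96 mm wide, stands out towards the carton: its face is 8 to 33 mm before the origin, differently set each time and not measured; find it by touch.
- carton_center (a point): Centre of the tall white carton, a closed rigid box 110 (its x) x 76 (its y) x 200 mm (its z), 0.3 to 0.5 kg. It starts upright on the board before the lane's mouth, within 5 degrees of square with the board, its y along the lane; tipped over it lies 76 mm high. Its friction on the board is high enough that a push near its top tips it and a low push slides it.
- carton_top (a point): Centre of the carton's 110 x 76 mm top end face (100 mm from its centre along its z), the end that must come to the stop.
- carton_foot (a point): Centre of the carton's 110 x 76 mm bottom end face, on which it stands at the start; once tipped, this face looks back along the lane.
- driver: Screwdriver 150 mm long lying on the ledge; to be left alone.
- case: Black glasses case, 46 x 130 x 34 mm, on the ledge; to be left alone. Origin under its centre.
- spray: Clear bottle of 44 mm diameter, 130 mm high, standing on the ledge; to be left alone. Origin under its centre.
- spare: Flat white box 110 x 170 x 60 mm on the bench to the left; to be left alone. Origin under its centre.
- cup: Small blue bowl, 70 mm wide, 50 mm high, on the bench to the left; to be left alone.
- block: Small wooden block 90 x 50 x 30 mm on the bench to the right; to be left alone.
- wrench: Wrench 140 mm long, lying on the bench to the right; to be left alone.

How it is judged:
By the outcome, as a careful person would: the job done as asked, in the order asked, and still so for the second after the job is handed in, with the robot touching nothing.
It also fails if it takes over 72 s, if anything falls off the work surface, if the arm or the gripper's body presses on something with over 40 N, if the wrist force passes 120 N, or if a joint passes its speed limit or range.

## Robot

A 6-joint arm with a two-finger parallel gripper is mounted at the origin on the work surface. World frame = base frame: x ahead of the robot, y to its left, z up, the work surface at z = 0. Lengths are in m, angles in rad, forces in N, time in s.
With the tool pointing down it reaches from about 0.35 to 0.975 m from the base axis. Payload 17.4 kg.
Tool frame: the origin (TCP) lies on the centre line of the jaws, within the pads' length; the fingertips stand 22 mm ahead of it and the grasp point (between the pads) lies 3 mm ahead of it; z points along the fingers, y is the line along which they close (so a half turn about z gives the same grasp; the last joint's range is limited). The gripper opens to 85 mm and grips with 20 to 120 N. Pads are 22 mm wide; open, the fingers measure 114 mm over their backs; the gripper's body (76 mm by 85 mm) begins 54 mm behind the grasp point. The pads swing forward as they close: fully open they stand 13 mm farther back than shut.
Start: joints at [1.308, 0.116, 1.442, -0, 1.584, -0.038], TCP at [0.15, 0.658, 0.253] pointing down, gripper open.
Joint ranges: [-2.83, 2.83], [-0.83, 2.19], [0.07, 2.5], [-1.14, 4.28], [0.01, 3], [-2.97, 2.97]. Speed limits (rad/s): [1.89, 1.89, 2.22, 3.14, 3.14, 3.14].

## Interface

Orientations are given as a rotation vector (axis times angle).
In Python, from bench import bot, viewer gives the robot as it stands.
- The arm moves only by the tool move_arm, never from a script. Its argument "steps" is a list of rows, each a list of 3 entries, a list of its own where there are three numbers: the shift along the tool's x, y, z in cm, then the turn, a rotation vector about the tool's x, y, z in rad, then the finger opening in cm, from 0 to 8.54. A call has exactly 10 rows; each row shifts and turns the commanded pose from where the row before left it, along the tool's axes as they then stand; what a row does not reach is not made up. A row lasts 1/10 s, in which the tool goes at most 50 mm and 8.59 degrees, less where a joint would pass 70% of its speed; a pose out of reach is approached as far as the arm can. A call with a gripper value outside its range is refused whole. The fingers move at their own pace and stop on an object; "grip_force" is the grip in N (left out, the last holds). Time passes only in rows, so rows that do not move let the fingers close, or fill a call up. It gives the time, the measured TCP pose, the force, the opening and the grip force at its end, in the units of the state.
- bot.sense(): the state, without advancing time (a new reading comes with each control period).
- viewer.snapshot(name): name is "scene" or "top" or "wrist"; returns a dict with "frame" (384x512x3 uint8, red, green, blue), "range_z" (384x512 float32, m along the optical axis (not along the pixel's ray), 0 where there is no reading), "fx", "fy", "cx", "cy" (pixels), "rvec" (rotation vector, rad) and "tvec" (3), from world to camera coordinates, as OpenCV has them; the wrist camera has in their place "hand_eye" (4x4, takes a point from camera to tool coordinates, whose origin is the TCP and whose axes are the flange's). Camera axes: x right, y down, z forward; pixel columns grow to the right and rows downward; lengths in m; the calibration is good to about 2 mm. A picture is of the moment at which its call begins: read the wrist's pose just before it.
- bot.sign_off(): hands the job in; it is judged then, once.
The state is a dict: "time": time; "joint_pos": joint angles; "qvel": joint speeds; "tau": joint torques, N m; "ee_pos": TCP position; "tool_rot": TCP orientation; "ft_force": force on the tool from outside, world axes, zero at the start; "torque": the same for the moment, N m; "gripper_width": finger opening in m; "grip_force": force on a finger pad.
Only numpy, scipy, OpenCV 4.12 (cv2) and the standard library are available. Lean on these libraries where they do the work, as an engineer would, in place of code of your own. Each camera call takes 0.05 s, during which the arm holds its last target. There are 200 camera calls.

## Working session

There is one attempt and no reset: what is moved stays moved. The work goes in short steps, Python scripts to look and compute and a tool call to move; the robot and the scene stay as the last step left them, time stands still between calls to the robot, and variables do not carry over. Pictures are saved under pics/ and viewed, at most 10 in all, crops included, and the job is handed in when it is done.

Besides the shell and the picture viewer there is one more tool, called after "Call:" by a JSON object that holds its "op" and its "data", one argument or row to a line. move_arm: Moves the arm, as the interface text tells. Its arguments: {"type":"object","properties":{"steps":{"type":"array"},"grip_force":{"type":"number"}},"required":["steps"]}

```bash
ls; mkdir -p pics
python3 - <<'E'
from bench import bot, viewer
import cv2, numpy as np, pickle
s=bot.sense(); print(s)
d={}
for n in("scene","top"):
    v=viewer.snapshot(n); d[n]=v; cv2.imwrite(f"pics/{n}0.png",v["frame"][:,:,::-1])
    print(n,v["fx"],v["cx"],v["cy"],v["rvec"],v["tvec"])
pickle.dump(d,open("d0.pkl","wb"))
a=np.hstack([d["scene"]["frame"],d["top"]["frame"]])[:,:,::-1]
E
```

```text
pics
{'time': 0.0, 'joint_pos': array([ 1.30824331e+00,  1.16474941e-01,  1.44227497e+00,  1.04422133e-05,
        1.58396141e+00, -3.78140581e-02]), 'qvel': array([-9.42551327e-05,  1.46616529e-03,  1.77907890e-03, -5.76314130e-04,
        1.23841549e-03,  1.73870297e-04]), 'tau': array([-6.29044316e-04, -7.31979704e+01, -6.32495570e+01, -1.13485662e-04,
        6.27417539e-03,  1.99853940e-05]), 'ee_pos': array([0.15039888, 0.65786786, 0.25256357]), 'tool_rot': array([-3.52256492e-01, -3.12160220e+00,  1.73486988e-03]), 'ft_force': array([-0.63568124, -0.64888615, -0.4788167 ]), 'torque': array([-0.00801658, -0.0095239 ,  0.02795403]), 'grip_force': 0.0, 'gripper_width': 0.0856203769643148}
scene 372.3260569627904 248.65547950764218 193.29009954396417 [ 1.95301297  1.47727925 -0.61358263] [-0.17416996 -0.25577184  1.68420422]
top 426.6011818492058 257.6109323057022 180.47677048656698 [ 2.19689997 -2.13078776  0.14909877] [-0.00391533  0.58437417  1.60071454]
```

View pics/top0.png

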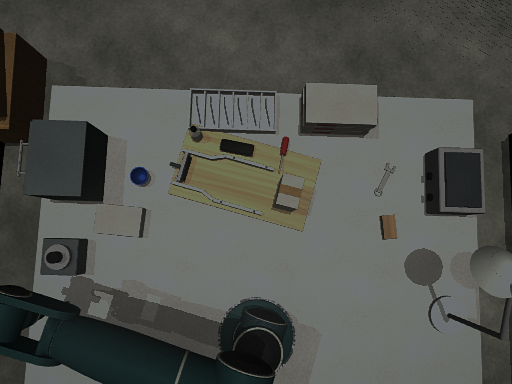

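View pics/scene0.png

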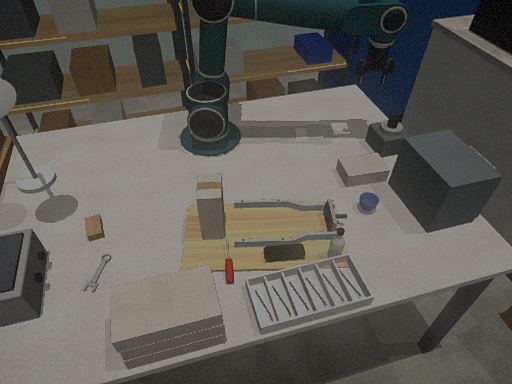

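```bash
cat > h.py <<'E'
import numpy as np, cv2
from scipy.spatial.transform import Rotation as R
def cam(v):
    Rm=R.from_rotvec(v["rvec"]).as_matrix(); return Rm, np.array(v["tvec"]).ravel()
def cast(v,px,z):
    px=np.atleast_2d(px).astype(float); Rm,t=cam(v)
    d=np.c_[(px[:,0]-v["cx"])/v["fx"],(px[:,1]-v["cy"])/v["fy"],np.ones(len(px))]@Rm
    o=-Rm.T@t; return o+d*((z-o[2])/d[:,2])[:,None]
def cloud(v):
    Rm,t=cam(v); Z=v["range_z"]; h,w=Z.shape; u,q=np.meshgrid(np.arange(w),np.arange(h))
    P=np.dstack([(u-v["cx"])/v["fx"]*Z,(q-v["cy"])/v["fy"]*Z,Z]); W=(P-t)@Rm; W[Z==0]=np.nan; return W
E
python3 - <<'E'
from h import *; import pickle
d=pickle.load(open("d0.pkl","rb")); v=d["top"]; W=cloud(v); f=v["frame"]
hsv=cv2.cvtColor(f,cv2.COLOR_RGB2HSV)
wood=((hsv[...,0]>12)&(hsv[...,0]<32)&(hsv[...,1]>70)).astype(np.uint8)
wood[:110]=0;wood[240:]=0;wood[:,:160]=0;wood[:,335:]=0
wood=cv2.morphologyEx(wood,cv2.MORPH_CLOSE,np.ones((25,25)))
c=max(cv2.findContours(wood,0,1)[0],key=cv2.contourArea)
p=cast(v,c[:,0],0.012)
r=cv2.minAreaRect(p[:,:2].astype(np.float32)); print(r, cv2.boxPoints(r))
# carton top
m=(abs(W[...,2]-0.212)<0.012); m[:,:250]=0;m[:150]=0;m[230:]=0;m[:,330:]=0
c=max(cv2.findContours(m.astype(np.uint8),0,1)[0],key=cv2.contourArea)
p=cast(v,c[:,0],0.212); r=cv2.minAreaRect(p[:,:2].astype(np.float32)); print("carton",r,cv2.boxPoints(r),W[m][:,2].mean())
# high things
for lo,hi in((0.06,0.1),(0.03,0.055)):
    m=((W[...,2]>lo)&(W[...,2]<hi)).astype(np.uint8); m[:110]=0;m[240:]=0;m[:,:120]=0;m[:,335:]=0
    for c in cv2.findContours(m,0,1)[0]:
        if cv2.contourArea(c)>15:
            p=cast(v,c[:,0],hi); print(lo,cv2.boundingRect(c),np.round(cv2.minAreaRect(p[:,:2].astype(np.float32))[0],3),np.round(cv2.minAreaRect(p[:,:2].astype(np.float32))[1:][0],3))
cv2.imwrite("pics/crop1.png",cv2.resize(f[110:240,110:340,::-1],None,fx=3.4,fy=3.4,interpolation=cv2.INTER_CUBIC))
E
```

```text
((0.602799117565155, 0.06427457928657532), (0.5392786860466003, 0.2897554934024811), 75.95738983154297) [[ 0.39682472 -0.16215312]
 [ 0.67792106 -0.23246038]
 [ 0.8087735   0.29070228]
 [ 0.5276772   0.36100954]]
carton ((0.5309261083602905, -0.09458819776773453), (0.0769895687699318, 0.11039385944604874), 77.39604949951172) [[ 0.46865937 -0.12011078]
 [ 0.57639295 -0.14419988]
 [ 0.5931928  -0.06906562]
 [ 0.48545927 -0.04497652]] 0.21230153541470687
0.06 (120, 206, 22, 31) [0.413 0.475] [0.079 0.105]
0.06 (177, 152, 14, 29) [0.62  0.289] [0.025 0.11 ]
0.06 (190, 128, 12, 12) [0.742 0.246] [0.028 0.043]
0.06 (301, 110, 34, 21) [ 0.787 -0.19 ] [0.145 0.066]
0.03 (139, 208, 6, 29) [0.412 0.444] [0.01  0.105]
0.03 (172, 181, 90, 34) [0.51  0.169] [0.357 0.027]
0.03 (130, 167, 18, 18) [0.587 0.465] [0.065 0.064]
0.03 (182, 148, 92, 23) [0.663 0.131] [0.356 0.031]
0.03 (279, 140, 9, 32) [ 0.681 -0.078] [0.024 0.123]
0.03 (219, 139, 35, 17) [0.708 0.099] [0.128 0.047]
0.03 (301, 130, 34, 3) [ 0.781 -0.211] [0.008 0.128]
0.03 (199, 110, 77, 22) [0.813 0.1  ] [0.083 0.293]
0.03 (188, 110, 3, 19) [0.812 0.285] [0.071 0.008]
```

View pics/crop1.png

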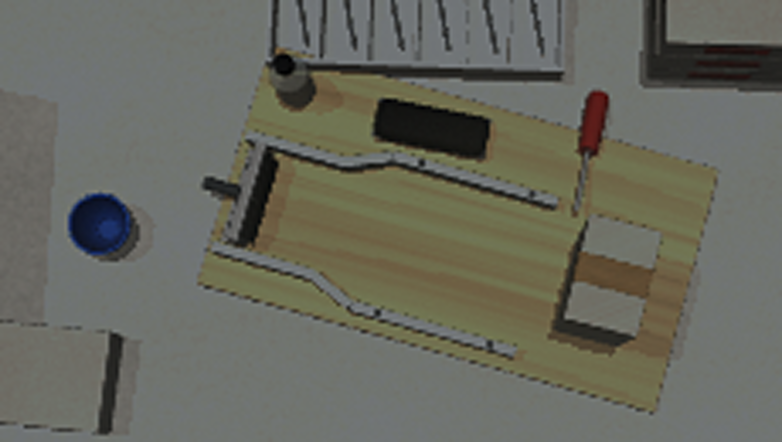

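The top view shows the board (190–320, 130–230), its stop at about (183,167), and the upright carton top at about (290,190). The scene view agrees. The fits match the given sizes: board 539×290 mm, carton 77×110 mm at z 0.212.

```bash
cat >> h.py <<'E'
O=np.array([0.5688,0.0728]); YB=np.radians(75.96)
ey=np.array([np.cos(YB),np.sin(YB)]); ex=np.array([ey[1],-ey[0]])
def b2w(x,y): return O+x*ex+y*ey
def w2b(p): q=np.asarray(p)[:2]-O; return np.array([q@ex,q@ey])
def tooly(yaw): # tool x along yaw, z down
    x=np.array([np.cos(yaw),np.sin(yaw),0]); z=np.array([0,0,-1.]); return np.c_[x,np.cross(z,x),z]
def st(bot):
    s=bot.sense(); T=R.from_rotvec(s["tool_rot"]).as_matrix(); p=s["ee_pos"]
    print("t",round(s["time"],2),"p",np.round(p,4),"board",np.round(w2b(p)*1000,1),"yaw",round(float(np.degrees(np.arctan2(T[1,0],T[0,0]))),2),"F",np.round(s["ft_force"],1),"w",round(s["gripper_width"],4),"q",np.round(s["joint_pos"],2)); return p,T
def need(p,T,xyz,yaw):
    G=tooly(yaw); dr=R.from_matrix(T.T@G).as_rotvec()
    print("turn",np.round(dr,4),"shift cm in present axes",np.round(T.T@(xyz-p)*100,2),"in final axes",np.round(G.T@(xyz-p)*100,2))
E
python3 - <<'E'
from h import *; from bench import bot
p,T=st(bot); y=np.radians(77.4)
c=np.array([0.5309,-0.0946]); fwd=np.array([np.cos(y),np.sin(y)])
t=c-fwd*(0.038+0.06); print(t)
need(p,T,np.r_[t,0.32],y)
E
```

```text
t 0.1 p [0.1504 0.6579 0.2526] board [-547.8  466.1] yaw 167.12 F [ 0.3 -0.7  0.7] w 0.0854 q [ 1.31  0.12  1.44  0.    1.58 -0.04]
[ 0.50952196 -0.19023984]
turn [-9.0000e-04  8.0000e-04  1.5659e+00] shift cm in present axes [-53.91 -74.68  -6.66] in final axes [-74.93  53.55  -6.74]
```

Call:
{"op": "move_arm", "data": {
  "steps": [
    [[0, 0, -0.7], [0, 0, 0.148], 5],
    [[0, 0, -0.7], [0, 0, 0.148], 5],
    [[0, 0, -0.7], [0, 0, 0.148], 5],
    [[0, 0, -0.7], [0, 0, 0.148], 5],
    [[0, 0, -0.7], [0, 0, 0.148], 5],
    [[0, 0, -0.7], [0, 0, 0.148], 5],
    [[0, 0, -0.7], [0, 0, 0.148], 5],
    [[0, 0, -0.7], [0, 0, 0.148], 5],
    [[0, 0, -0.7], [0, 0, 0.148], 5],
    [[0, 0, -0.4], [0, 0, 0.148], 5]
  ]
}}

```text
time: 1.1
ee_pos: [0.1505, 0.658, 0.3205]
tool_rot: [2.371, 2.06, -0.0]
ft_force: [-0.2, -0.3, -1.1]
gripper_width: 0.0498
grip_force: 0.0
```

Call:
{"op": "move_arm", "data": {
  "steps": [
    [[-1.5, 3.5, 0], [0, 0, 0.086], 5],
    [[-2, 3.5, 0], [0, 0, 0], 5],
    [[-2, 3.5, 0], [0, 0, 0], 5],
    [[-2, 3.5, 0], [0, 0, 0], 5],
    [[-2, 3.5, 0], [0, 0, 0], 5],
    [[-2, 3.5, 0], [0, 0, 0], 5],
    [[-2.5, 3.5, 0], [0, 0, 0], 5],
    [[-2.5, 3.5, 0], [0, 0, 0], 5],
    [[-2.5, 3.5, 0], [0, 0, 0], 5],
    [[-3, 3.5, 0], [0, 0, 0], 5]
  ]
}}

```text
time: 2.1
ee_pos: [0.4467, 0.3684, 0.3199]
tool_rot: [-2.451, -1.965, 0.001]
ft_force: [-0.1, 0.4, 0.6]
gripper_width: 0.0501
grip_force: 0.0
```

Call:
{"op": "move_arm", "data": {
  "steps": [
    [[-4, 3, 0], [0, 0, 0], 5],
    [[-4, 3, 0], [0, 0, 0], 5],
    [[-4, 3, 0], [0, 0, 0], 5],
    [[-4, 3, 0], [0, 0, 0], 5],
    [[-4, 2, 0], [0, 0, 0], 5],
    [[-4, 2, 0], [0, 0, 0], 5],
    [[-4, 1, 0], [0, 0, 0], 5],
    [[-4, 0.5, 0], [0, 0, 0], 5],
    [[-4, 0, 0], [0, 0, 0], 5],
    [[-4, 0, 0], [0, 0, 0], 5]
  ]
}}

```text
time: 3.1
ee_pos: [0.5287, -0.0604, 0.32]
tool_rot: [-2.452, -1.964, 0.001]
ft_force: [0.3, -0.4, -0.2]
gripper_width: 0.0498
grip_force: 0.0
```

```bash
cat > n.py <<'E'
from h import *; from bench import bot
p,T=st(bot); y=np.radians(77.4)
c=np.array([0.5309,-0.0946]); fwd=np.array([np.cos(y),np.sin(y)])
need(p,T,np.r_[c-fwd*(0.038+0.06),0.195],y)
E
python3 n.py
```

```text
t 3.1 p [ 0.5287 -0.0604  0.32  ] board [  -6.5 -139. ] yaw 77.39 F [ 0.3 -0.4 -0.2] w 0.0498 q [-0.16 -0.21  1.65 -0.    1.7   0.06]
turn [-0.0005  0.0001 -0.0002] shift cm in present axes [-13.09   0.97  12.5 ] in final axes [-13.09   0.96  12.5 ]
```

Call:
{"op": "move_arm", "data": {
  "steps": [
    [[-4, 0.3, 0], [0, 0, 0], 5],
    [[-4, 0.3, 0], [0, 0, 0], 5],
    [[-3, 0.2, 0], [0, 0, 0], 5],
    [[-2.1, 0.2, 0], [0, 0, 0], 5],
    [[0, 0, 2], [0, 0, 0], 5],
    [[0, 0, 3], [0, 0, 0], 5],
    [[0, 0, 3], [0, 0, 0], 5],
    [[0, 0, 2], [0, 0, 0], 5],
    [[0, 0, 1.2], [0, 0, 0], 5],
    [[0, 0, 0], [0, 0, 0], 5]
  ]
}}

```text
time: 4.1
ee_pos: [0.51, -0.1887, 0.2068]
tool_rot: [-2.45, -1.963, 0.002]
ft_force: [-0.0, -0.5, 0.1]
gripper_width: 0.05
grip_force: 0.0
```

```bash
python3 n.py
python3 - <<'E'
from bench import viewer; import cv2
v=viewer.snapshot("scene"); cv2.imwrite("pics/s1.png",cv2.resize(v["frame"][60:300,120:400,::-1],None,fx=2.4,fy=2.4))
E
```

```text
t 4.1 p [ 0.51   -0.1887  0.2068] board [   6.4 -267.9] yaw 77.4 F [-0.  -0.5  0.1] w 0.05 q [-0.4  -0.15  1.78  0.    1.52 -0.18]
turn [-0.0024 -0.0004 -0.    ] shift cm in present axes [-0.16 -0.01  1.18] in final axes [-0.16 -0.01  1.18]
```

View pics/s1.png

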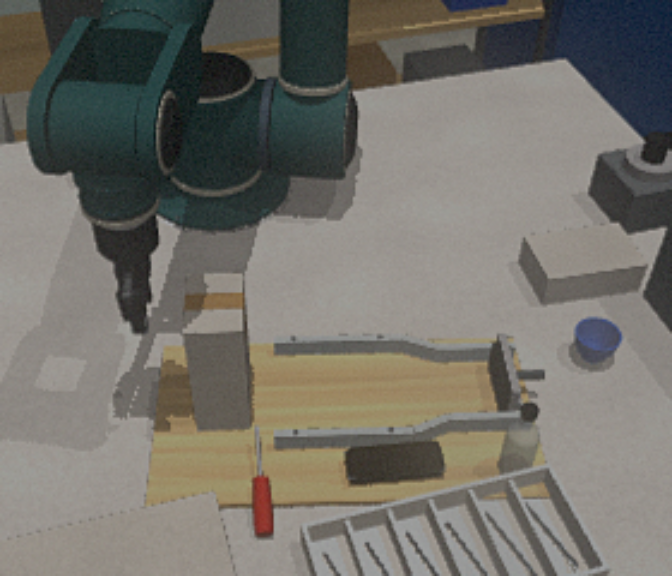

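Call:
{"op": "move_arm", "data": {
  "steps": [
    [[1, 0, 0], [0, 0, 0], 5],
    [[1, 0, 0], [0, 0, 0], 5],
    [[1, 0, 0], [0, 0, 0], 5],
    [[0.8, 0, 0], [0, 0, 0], 5],
    [[0.5, 0, 0], [0, 0, 0], 5],
    [[0.5, 0, 0], [0, 0, 0], 5],
    [[0.6, 0, 0], [0, 0, 0], 5],
    [[0.6, 0, 0], [0, 0, 0], 5],
    [[0.6, 0, 0], [0, 0, 0], 5],
    [[0.6, 0, 0], [0, 0, 0], 5]
  ]
}}

```text
time: 5.15
ee_pos: [0.5263, -0.1182, 0.2083]
tool_rot: [-2.452, -1.964, -0.0]
ft_force: [-0.5, -1.8, 0.2]
gripper_width: 0.0496
grip_force: 0.3
```

Call:
{"op": "move_arm", "data": {
  "steps": [
    [[0.7, 0, 0], [0, 0, 0], 5],
    [[0.7, 0, 0], [0, 0, 0], 5],
    [[0.7, 0, 0], [0, 0, 0], 5],
    [[0.7, 0, 0], [0, 0, 0], 5],
    [[0.7, 0, 0], [0, 0, 0], 5],
    [[0.7, 0, 0], [0, 0, 0], 5],
    [[0.7, 0, 0], [0, 0, 0], 5],
    [[0.5, 0, 0], [0, 0, 0], 5],
    [[0, 0, 0], [0, 0, 0], 5],
    [[0, 0, 0], [0, 0, 0], 5]
  ]
}}

```text
time: 6.15
ee_pos: [0.538, -0.0659, 0.2083]
tool_rot: [2.452, 1.964, -0.0]
ft_force: [-0.1, 0.5, 0.3]
gripper_width: 0.0501
grip_force: 0.0
```

```bash
python3 n.py
python3 - <<'E'
from bench import viewer; import cv2
v=viewer.snapshot("scene"); cv2.imwrite("pics/s2.png",cv2.resize(v["frame"][60:300,120:400,::-1],None,fx=2.4,fy=2.4))
E
```

```text
t 6.15 p [ 0.538  -0.0659  0.2083] board [   3.8 -142. ] yaw 77.41 F [-0.1  0.5  0.3] w 0.0501 q [-0.17 -0.16  1.79 -0.    1.52  0.05]
turn [-0.      0.0001  0.0002] shift cm in present axes [-12.76  -0.07   1.33] in final axes [-12.76  -0.07   1.33]
```

View pics/s2.png

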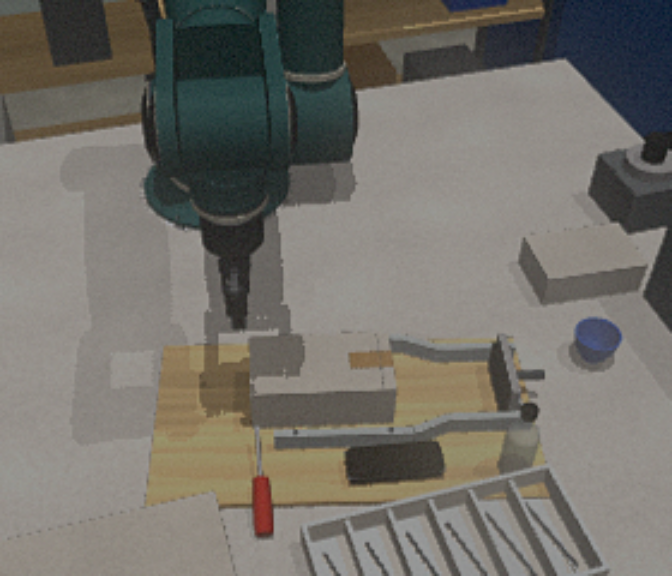

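The picture shows the carton lying flat in the lane, (250–395, 335–420), with its top end (tape) towards the stop. I'll back off and measure.

Call:
{"op": "move_arm", "data": {
  "steps": [
    [[-2, 0, 0], [0, 0, 0], 5],
    [[-2, 0, 0], [0, 0, 0], 6],
    [[-2, 0, 0], [0, 0, 0], 7],
    [[-1.5, 0, 0], [0, 0, 0], 7],
    [[0, 0, 0], [0, 0, 0], 7],
    [[0, 0, 0], [0, 0, 0], 7],
    [[0, 0, 0], [0, 0, 0], 7],
    [[0, 0, 0], [0, 0, 0], 7],
    [[0, 0, 0], [0, 0, 0], 7],
    [[0, 0, 0], [0, 0, 0], 7]
  ]
}}

```text
time: 7.2
ee_pos: [0.5217, -0.1388, 0.2083]
tool_rot: [-2.451, -1.965, -0.0]
ft_force: [-0.5, 0.6, 0.7]
gripper_width: 0.0701
grip_force: 0.0
```

```bash
cat > m.py <<'E'
from h import *; from bench import bot,viewer
p,T=st(bot); v=viewer.snapshot("top"); W=cloud(v)
B=np.dstack([(W[...,:2]-O)@ex,(W[...,:2]-O)@ey])
m=((abs(W[...,2]-0.088)<0.008)&(abs(B[...,0])<.08)&(B[...,1]>-.2)&(B[...,1]<.23)).astype(np.uint8)
for c in cv2.findContours(m,0,1)[0]:
    if cv2.contourArea(c)<40: continue
    q=cast(v,c[:,0],0.088)[:,:2]; q=np.c_[(q-O)@ex,(q-O)@ey]*1000
    r=cv2.minAreaRect(q.astype(np.float32)); print(np.round(r[0],1),np.round(r[1],1),round(r[2],2)); print(np.round(cv2.boxPoints(r),1).tolist())
f=v["frame"]; h=cv2.cvtColor(f,cv2.COLOR_RGB2HSV)
cv2.imwrite("pics/t3.png",cv2.resize(f[110:240,160:340,::-1],None,fx=4,fy=4,interpolation=cv2.INTER_CUBIC))
print("driver tip", w2b(cast(v,[[280,173]],.016)[0])*1000)
E
python3 m.py
```

```text
t 7.2 p [ 0.5217 -0.1388  0.2083] board [   5.6 -216.7] yaw 77.42 F [-0.5  0.6  0.7] w 0.0701 q [-0.31 -0.17  1.79  0.    1.52 -0.09]
[  1.1 -31.4] [110.8 200.1] 1.18
[[-56.29999923706055, 67.4000015258789], [-52.20000076293945, -132.60000610351562], [58.5, -130.3000030517578], [54.400001525878906, 69.69999694824219]]
driver tip [  83.80810804 -128.96172686]
```

View pics/t3.png

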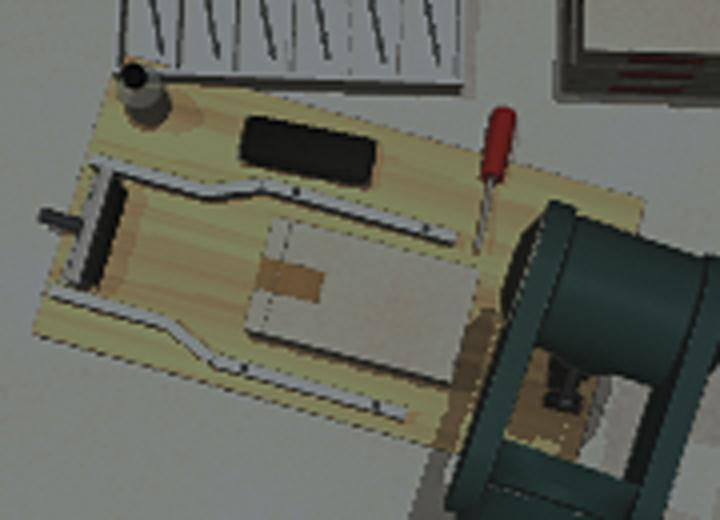

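The view shows the carton lying between the rails, centred at bx 1, by −31 mm and turned 1.2°, with both its sizes right and the ledge things untouched. Now I'll go down behind its foot.

Call:
{"op": "move_arm", "data": {
  "steps": [
    [[0, -0.4, 1], [0, 0, 0.0255], 7],
    [[0, 0, 2], [0, 0, 0], 7],
    [[0, 0, 2], [0, 0, 0], 7],
    [[0, 0, 2], [0, 0, 0], 7],
    [[0, 0, 2], [0, 0, 0], 7],
    [[0, 0, 2], [0, 0, 0], 7],
    [[0, 0, 2], [0, 0, 0], 7],
    [[0, 0, 1.6], [0, 0, 0], 7],
    [[1.5, 0, 0], [0, 0, 0], 7],
    [[1.5, 0, 0], [0, 0, 0], 7]
  ]
}}

```text
time: 8.25
ee_pos: [0.5251, -0.1083, 0.0623]
tool_rot: [-2.478, -1.931, 0.0]
ft_force: [-0.6, -0.8, 0.6]
gripper_width: 0.0698
grip_force: 0.0
```

```bash
python3 -c "
from h import *; from bench import bot
st(bot)"
```

```text
t 8.25 p [ 0.5251 -0.1083  0.0623] board [   1.5 -186.3] yaw 75.86 F [-0.6 -0.8  0.6] w 0.0698 q [-0.25 -0.07  1.95  0.    1.26 -0.  ]
```

Call:
{"op": "move_arm", "data": {
  "steps": [
    [[2, 0, 0], [0, 0, 0], 7],
    [[1.2, 0, 0], [0, 0, 0], 7],
    [[0.6, 0, 0], [0, 0, 0], 7],
    [[0.5, 0, 0], [0, 0, 0], 7],
    [[0.5, 0, 0], [0, 0, 0], 7],
    [[0.6, 0, 0], [0, 0, 0], 7],
    [[0.7, 0, 0], [0, 0, 0], 7],
    [[0.8, 0, 0], [0, 0, 0], 7],
    [[0.8, 0, 0], [0, 0, 0], 7],
    [[0.8, 0, 0], [0, 0, 0], 7]
  ]
}}

```text
time: 9.25
ee_pos: [0.5458, -0.026, 0.0623]
tool_rot: [-2.477, -1.933, -0.0]
ft_force: [0.3, -3.0, 1.4]
gripper_width: 0.0702
grip_force: 0.0
```

```bash
python3 m.py
```

```text
t 9.25 p [ 0.5458 -0.026   0.0623] board [   1.7 -101.5] yaw 75.93 F [ 0.3 -3.   1.4] w 0.0702 q [-0.09 -0.04  1.92  0.    1.26  0.15]
[ 2.9 39.7] [110.5 145. ] 0.52
[[-53.0, 111.69999694824219], [-51.599998474121094, -33.29999923706055], [58.79999923706055, -32.29999923706055], [57.5, 112.69999694824219]]
driver tip [  83.80810804 -128.96172686]
```

Call:
{"op": "move_arm", "data": {
  "steps": [
    [[0.6, 0, 0], [0, 0, 0], 7],
    [[0.7, 0, 0], [0, 0, 0], 7],
    [[0.7, 0, 0], [0, 0, 0], 7],
    [[0.7, 0, 0], [0, 0, 0], 7],
    [[0.7, 0, 0], [0, 0, 0], 7],
    [[0.7, 0, 0], [0, 0, 0], 7],
    [[0.7, 0, 0], [0, 0, 0], 7],
    [[0.7, 0, 0], [0, 0, 0], 7],
    [[0.6, 0, 0], [0, 0, 0], 7],
    [[0.5, 0, 0], [0, 0, 0], 7]
  ]
}}

```text
time: 10.3
ee_pos: [0.5618, 0.0379, 0.0623]
tool_rot: [-2.477, -1.933, 0.0]
ft_force: [-0.1, -2.2, -0.2]
gripper_width: 0.0701
grip_force: 0.0
```

```bash
python3 m.py
python3 - <<'E'
from h import *; from bench import viewer
v=viewer.snapshot("top"); W=cloud(v); B=np.dstack([(W[...,:2]-O)@ex,(W[...,:2]-O)@ey])*1000
m=(abs(B[...,0])<35)&(B[...,1]>150)&(B[...,1]<260)
for y in range(150,260,4):
    k=m&(abs(B[...,1]-y)<2); print(y,np.round(W[k][:,2].mean()*1000) if k.any() else None,end='; ')
E
```

```text
t 10.3 p [0.5618 0.0379 0.0623] board [  1.7 -35.6] yaw 75.94 F [-0.1 -2.2 -0.2] w 0.0701 q [ 0.02 -0.01  1.89  0.    1.26  0.27]
[  2.7 109.8] [110.5 136.5] 0.13
[[-52.70000076293945, 178.0], [-52.400001525878906, 41.400001525878906], [58.099998474121094, 41.70000076293945], [57.79999923706055, 178.1999969482422]]
driver tip [  83.80810804 -128.96172686]
150 90.0; 154 88.0; 158 89.0; 162 90.0; 166 88.0; 170 89.0; 174 90.0; 178 87.0; 182 None; 186 None; 190 15.0; 194 14.0; 198 13.0; 202 13.0; 206 13.0; 210 14.0; 214 15.0; 218 37.0; 222 61.0; 226 71.0; 230 77.0; 234 79.0; 238 78.0; 242 None; 246 53.0; 250 40.0; 254 29.0; 258 25.0;
```

Call:
{"op": "move_arm", "data": {
  "steps": [
    [[0.5, 0, 0], [0, 0, 0], 7],
    [[0.5, 0, 0], [0, 0, 0], 7],
    [[0.5, 0, 0], [0, 0, 0], 7],
    [[0.4, 0, 0], [0, 0, 0], 7],
    [[0.3, 0, 0], [0, 0, 0], 7],
    [[0.3, 0, 0], [0, 0, 0], 7],
    [[0.2, 0, 0], [0, 0, 0], 7],
    [[0.1, 0, 0], [0, 0, 0], 7],
    [[0.1, 0, 0], [0, 0, 0], 7],
    [[0.1, 0, 0], [0, 0, 0], 7]
  ]
}}

```text
time: 11.4
ee_pos: [0.569, 0.0664, 0.0623]
tool_rot: [2.477, 1.933, -0.0]
ft_force: [-0.6, -2.2, -0.2]
gripper_width: 0.0697
grip_force: 0.0
```

Run:
```python
from h import *; from bench import viewer,bot
st(bot)
v=viewer.snapshot("top"); W=cloud(v); B=np.dstack([(W[...,:2]-O)@ex,(W[...,:2]-O)@ey])*1000
cv2.imwrite("pics/t4.png",cv2.resize(v["frame"][135:200,165:265,::-1],None,fx=7,fy=7,interpolation=cv2.INTER_CUBIC))
for bx in (-35,0,35):
  for y in range(196,232,2):
    k=(abs(B[...,0]-bx)<12)&(abs(B[...,1]-y)<1); print(y,np.round(W[k][:,2].mean()*1000) if k.any() else None,end='; ')
  print()
```

```text
t 11.4 p [0.569  0.0664 0.0623] board [ 1.7 -6.2] yaw 75.93 F [-0.6 -2.2 -0.2] w 0.0697 q [ 0.07  0.01  1.87 -0.    1.26  0.32]
196 88.0; 198 90.0; 200 89.0; 202 87.0; 204 87.0; 206 86.0; 208 82.0; 210 None; 212 None; 214 None; 216 None; 218 51.0; 220 49.0; 222 55.0; 224 65.0; 226 68.0; 228 75.0; 230 78.0; 
196 89.0; 198 91.0; 200 91.0; 202 90.0; 204 88.0; 206 93.0; 208 85.0; 210 None; 212 None; 214 None; 216 None; 218 53.0; 220 51.0; 222 64.0; 224 69.0; 226 74.0; 228 74.0; 230 79.0; 
196 86.0; 198 89.0; 200 89.0; 202 86.0; 204 87.0; 206 88.0; 208 None; 210 None; 212 None; 214 None; 216 None; 218 53.0; 220 52.0; 222 73.0; 224 67.0; 226 70.0; 228 76.0; 230 76.0;
```

View pics/t4.png

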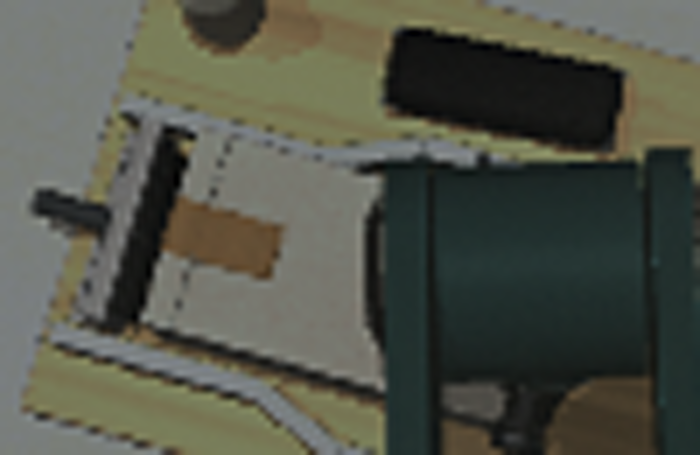

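The carton's top end, at about (170,230) in the crop, is a few mm short of the black buffer and parallel to it. I'll creep in.

Call:
{"op": "move_arm", "data": {
  "steps": [
    [[0.06, 0, 0], [0, 0, 0], 7],
    [[0.06, 0, 0], [0, 0, 0], 7],
    [[0.06, 0, 0], [0, 0, 0], 7],
    [[0.06, 0, 0], [0, 0, 0], 7],
    [[0.06, 0, 0], [0, 0, 0], 7],
    [[0.06, 0, 0], [0, 0, 0], 7],
    [[0.06, 0, 0], [0, 0, 0], 7],
    [[0.06, 0, 0], [0, 0, 0], 7],
    [[0.06, 0, 0], [0, 0, 0], 7],
    [[0.06, 0, 0], [0, 0, 0], 7]
  ]
}}

```text
time: 12.45
ee_pos: [0.5705, 0.0723, 0.0623]
tool_rot: [2.477, 1.933, 0.0]
ft_force: [-0.4, -1.8, -0.0]
gripper_width: 0.0697
grip_force: 0.0
```

Call:
{"op": "move_arm", "data": {
  "steps": [
    [[0.015, 0, 0], [0, 0, 0], 7],
    [[0.015, 0, 0], [0, 0, 0], 7],
    [[0.015, 0, 0], [0, 0, 0], 7],
    [[0.015, 0, 0], [0, 0, 0], 7],
    [[0.015, 0, 0], [0, 0, 0], 7],
    [[0.015, 0, 0], [0, 0, 0], 7],
    [[0.015, 0, 0], [0, 0, 0], 7],
    [[0.015, 0, 0], [0, 0, 0], 7],
    [[0.015, 0, 0], [0, 0, 0], 7],
    [[0.015, 0, 0], [0, 0, 0], 7]
  ]
}}

```text
time: 13.45
ee_pos: [0.5708, 0.0737, 0.0623]
tool_rot: [2.477, 1.933, -0.0]
ft_force: [0.3, -2.5, 0.5]
gripper_width: 0.0698
grip_force: 0.0
```

Call:
{"op": "move_arm", "data": {
  "steps": [
    [[0.015, 0, 0], [0, 0, 0], 7],
    [[0.015, 0, 0], [0, 0, 0], 7],
    [[0.015, 0, 0], [0, 0, 0], 7],
    [[0.015, 0, 0], [0, 0, 0], 7],
    [[0.015, 0, 0], [0, 0, 0], 7],
    [[0.015, 0, 0], [0, 0, 0], 7],
    [[0.015, 0, 0], [0, 0, 0], 7],
    [[0.015, 0, 0], [0, 0, 0], 7],
    [[0.015, 0, 0], [0, 0, 0], 7],
    [[0.015, 0, 0], [0, 0, 0], 7]
  ]
}}

```text
time: 14.45
ee_pos: [0.5712, 0.0752, 0.0623]
tool_rot: [-2.477, -1.933, -0.0]
ft_force: [0.2, -1.1, 0.9]
gripper_width: 0.0701
grip_force: 0.0
```

Call:
{"op": "move_arm", "data": {
  "steps": [
    [[0.015, 0, 0], [0, 0, 0], 7],
    [[0.015, 0, 0], [0, 0, 0], 7],
    [[0.015, 0, 0], [0, 0, 0], 7],
    [[0.015, 0, 0], [0, 0, 0], 7],
    [[0.015, 0, 0], [0, 0, 0], 7],
    [[0.015, 0, 0], [0, 0, 0], 7],
    [[0.015, 0, 0], [0, 0, 0], 7],
    [[0.015, 0, 0], [0, 0, 0], 7],
    [[0.015, 0, 0], [0, 0, 0], 7],
    [[0.015, 0, 0], [0, 0, 0], 7]
  ]
}}

```text
time: 15.45
ee_pos: [0.5715, 0.0766, 0.0623]
tool_rot: [2.477, 1.933, -0.0]
ft_force: [-1.2, -2.2, 0.4]
gripper_width: 0.0699
grip_force: 0.0
```

Call:
{"op": "move_arm", "data": {
  "steps": [
    [[0.015, 0, 0], [0, 0, 0], 7],
    [[0.015, 0, 0], [0, 0, 0], 7],
    [[0.015, 0, 0], [0, 0, 0], 7],
    [[0.015, 0, 0], [0, 0, 0], 7],
    [[0.015, 0, 0], [0, 0, 0], 7],
    [[0.015, 0, 0], [0, 0, 0], 7],
    [[0.015, 0, 0], [0, 0, 0], 7],
    [[0.015, 0, 0], [0, 0, 0], 7],
    [[0.015, 0, 0], [0, 0, 0], 7],
    [[0.015, 0, 0], [0, 0, 0], 7]
  ]
}}

```text
time: 16.45
ee_pos: [0.5719, 0.078, 0.0623]
tool_rot: [2.477, 1.933, -0.0]
ft_force: [-1.9, -3.8, 0.8]
gripper_width: 0.0699
grip_force: 0.0
```

Call:
{"op": "move_arm", "data": {
  "steps": [
    [[0.01, 0, 0], [0, 0, 0], 7],
    [[0.01, 0, 0], [0, 0, 0], 7],
    [[0.01, 0, 0], [0, 0, 0], 7],
    [[0.01, 0, 0], [0, 0, 0], 7],
    [[0.01, 0, 0], [0, 0, 0], 7],
    [[0, 0, 0], [0, 0, 0], 7],
    [[0, 0, 0], [0, 0, 0], 7],
    [[0, 0, 0], [0, 0, 0], 7],
    [[0, 0, 0], [0, 0, 0], 7],
    [[0, 0, 0], [0, 0, 0], 7]
  ]
}}

```text
time: 17.45
ee_pos: [0.5719, 0.0781, 0.0623]
tool_rot: [2.477, 1.932, -0.001]
ft_force: [-2.6, -7.6, 1.2]
gripper_width: 0.07
grip_force: 0.0
```

Call:
{"op": "move_arm", "data": {
  "steps": [
    [[0.01, 0, 0], [0, 0, 0], 7],
    [[0.01, 0, 0], [0, 0, 0], 7],
    [[0.01, 0, 0], [0, 0, 0], 7],
    [[0.01, 0, 0], [0, 0, 0], 7],
    [[0, 0, 0], [0, 0, 0], 7],
    [[0, 0, 0], [0, 0, 0], 7],
    [[0, 0, 0], [0, 0, 0], 7],
    [[0, 0, 0], [0, 0, 0], 7],
    [[0, 0, 0], [0, 0, 0], 7],
    [[0, 0, 0], [0, 0, 0], 7]
  ]
}}

```text
time: 18.45
ee_pos: [0.5719, 0.0782, 0.0623]
tool_rot: [2.476, 1.932, -0.002]
ft_force: [-4.5, -10.3, 1.5]
gripper_width: 0.0697
grip_force: 0.0
```

Call:
{"op": "move_arm", "data": {
  "steps": [
    [[0, 0, 0], [0, 0, 0], 7],
    [[0, 0, 0], [0, 0, 0], 7],
    [[0, 0, 0], [0, 0, 0], 7],
    [[0, 0, 0], [0, 0, 0], 7],
    [[0, 0, 0], [0, 0, 0], 7],
    [[0, 0, 0], [0, 0, 0], 7],
    [[0, 0, 0], [0, 0, 0], 7],
    [[0, 0, 0], [0, 0, 0], 7],
    [[0, 0, 0], [0, 0, 0], 7],
    [[0, 0, 0], [0, 0, 0], 7]
  ]
}}

```text
time: 19.45
ee_pos: [0.5719, 0.0782, 0.0623]
tool_rot: [2.476, 1.932, -0.002]
ft_force: [-3.4, -10.2, 1.3]
gripper_width: 0.0701
grip_force: 0.0
```

```bash
python3 m.py
python3 - <<'E'
from bench import viewer,bot; import cv2
print(bot.sense()["torque"])
v=viewer.snapshot("scene"); cv2.imwrite("pics/s5.png",cv2.resize(v["frame"][170:280,190:370,::-1],None,fx=4.4,fy=4.4,interpolation=cv2.INTER_CUBIC))
E
```

```text
t 19.45 p [0.5719 0.0782 0.0623] board [1.7 6. ] yaw 75.92 F [ -3.4 -10.2   1.3] w 0.0701 q [ 0.09  0.02  1.86 -0.    1.26  0.34]
[  2.9 155.6] [134.2 110. ] 89.83
[[-52.29999923706055, 88.69999694824219], [57.599998474121094, 88.4000015258789], [58.0, 222.60000610351562], [-51.900001525878906, 222.89999389648438]]
driver tip [  83.80810804 -128.96172686]
[-1.31624621  0.4555725   0.03574796]
```

View pics/s5.png

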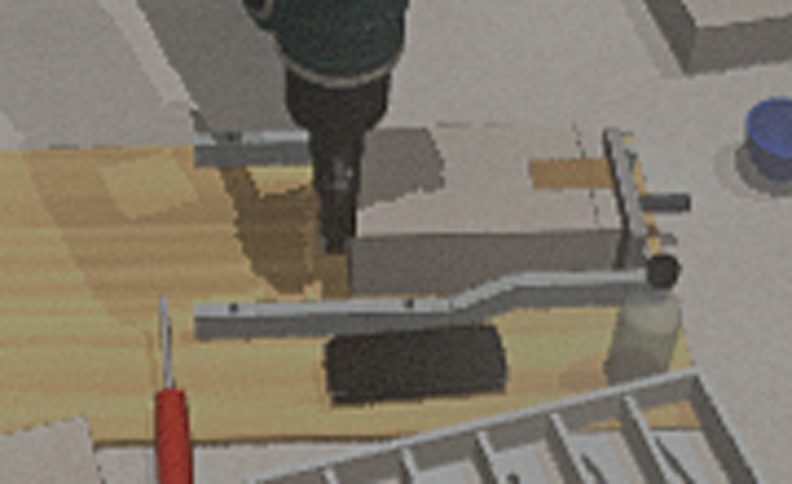

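The carton is pressed on the buffer with no visible gap, top end at about (625,190), and the push was about 11 N for 1.7 s. I'll back away straight, then up.

Call:
{"op": "move_arm", "data": {
  "steps": [
    [[-0.05, 0, 0], [0, 0, 0], 7],
    [[-0.1, 0, 0], [0, 0, 0], 7],
    [[-0.5, 0, 0], [0, 0, 0], 7],
    [[-1.5, 0, 0], [0, 0, 0], 7],
    [[-2, 0, 0], [0, 0, 0], 7],
    [[-2, 0, 0], [0, 0, 0], 7],
    [[-1, 0, -2], [0, 0, 0], 7],
    [[0, 0, -4], [0, 0, 0], 7],
    [[0, 0, -4], [0, 0, 0], 7],
    [[0, 0, -4], [0, 0, 0], 7]
  ]
}}

```text
time: 20.55
ee_pos: [0.5542, 0.0086, 0.2039]
tool_rot: [-2.477, -1.932, -0.0]
ft_force: [0.4, -0.5, -0.4]
gripper_width: 0.0702
grip_force: 0.0
```

Call:
{"op": "move_arm", "data": {
  "steps": [
    [[-3, 0, -3], [0, 0, 0], 7],
    [[-4, 0, -3], [0, 0, 0], 7],
    [[-4, 0, 0], [0, 0, 0], 7],
    [[-4, 0, 0], [0, 0, 0], 7],
    [[-4, 0, 0], [0, 0, 0], 7],
    [[-2, 0, 0], [0, 0, 0], 7],
    [[0, 0, 0], [0, 0, 0], 7],
    [[0, 0, 0], [0, 0, 0], 7],
    [[0, 0, 0], [0, 0, 0], 7],
    [[0, 0, 0], [0, 0, 0], 7]
  ]
}}

```text
time: 21.55
ee_pos: [0.5038, -0.1934, 0.2623]
tool_rot: [-2.476, -1.934, -0.0]
ft_force: [-0.4, 0.5, -1.0]
gripper_width: 0.07
grip_force: 0.0
```

```bash
python3 m.py
python3 - <<'E'
from bench import viewer; import cv2
v=viewer.snapshot("top"); cv2.imwrite("pics/t6.png",cv2.resize(v["frame"][120:240,120:340,::-1],None,fx=3.6,fy=3.6,interpolation=cv2.INTER_CUBIC))
E
```

```text
t 21.55 p [ 0.5038 -0.1934  0.2623] board [   1.6 -274. ] yaw 76.0 F [-0.4  0.5 -1. ] w 0.07 q [-0.41 -0.18  1.72  0.    1.61 -0.17]
[  2.7 118.7] [110.6 200.9] 0.06
[[-52.70000076293945, 219.10000610351562], [-52.5, 18.200000762939453], [58.099998474121094, 18.299999237060547], [57.900001525878906, 219.1999969482422]]
driver tip [  83.80810804 -128.96172686]
```

View pics/t6.png

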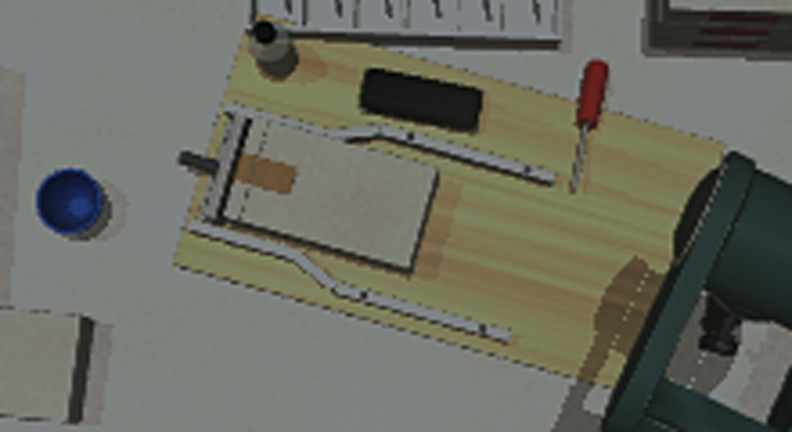

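The carton is flat against the buffer (within 0.1°), everything else is where it was, and the gripper is clear. I'll hand in.

```bash
python3 -c "
from bench import bot; print(bot.sign_off())"
```

```text
the job is handed in; nothing more can be done
None
```

I tipped the carton into the lane, slid it square onto the buffer, pressed it at about 11 N for over a second and left it there at the stop; I then handed the job in, and no verdict was shown.

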